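# Present the solid brass plug to the inspection camera

### The arm

A 6-joint arm with a two-finger parallel gripper is mounted at the origin on the work surface. World frame = base frame: x ahead of the robot, y to its left, z up, the work surface at z = 0. Lengths are in mm, angles in rad, forces in N, time in s.
With the tool pointing down it reaches from about 350 to 875 mm from the base axis. Payload 4.2 kg.
Tool frame: the origin (TCP) lies midway between the tips of the shut fingers; the grasp point (between the pads) lies 19 mm behind it; x points along the fingers, y is the direction in which the jaws open and shut, and the axes are right-handed (so a half turn about x gives the same grasp; the last joint's range is limited). The gripper opens to 85 mm and grips with 20 to 120 N. Pads are 22 mm wide; open, the fingers measure 114 mm over their backs; the gripper's body (76 mm by 85 mm) begins 54 mm behind the grasp point. The pads swing forward as they close: fully open they stand 13 mm farther back than shut.
Start: joints at [-0.931, 0.385, 0.008, 0, -1.194, -0.259], TCP at [232.303, -580.202, 231.312] pointing down, gripper open.
Joint ranges: [-3.14, 3.14], [-1.21, 2.06], [-1.07, 1.41], [-3.16, 2.05], [-2.99, -0.16], [-3.1, 3.1]. Speed limits (rad/s): [2.79, 2.79, 3.14, 3.14, 3.14, 3.14].

### API

Orientations are given as a unit quaternion [x, y, z, w].
In Python, from bench import readout, imaging, arm gives the robot as it stands.
- The arm moves only by the tool arm_command, never from a script. Its argument "increments" is a list of rows, each a list of 3 entries, a list of its own where there are three numbers: the turn, a rotation vector about the world's x, y, z in degrees, then the shift along the world's x, y, z in mm, then the closure, from 0 (fully open) to 1 (shut). In form: [[[ax, ay, az], [tx, ty, tz], fingers], ...]. A call has exactly 5 rows; each row is the pose to reach, as a shift and turn from the pose measured when the call began; what a row does not reach only later rows make up. A row lasts 1/10 s, in which the tool goes at most 50 mm and 8.59 degrees, less where a joint would pass 70% of its speed; a pose out of reach is approached as far as the arm can. A call with a gripper value outside its range is refused whole. The fingers move at their own pace and stop on an object; the grip force is fixed at half the most. Time passes only in rows, so rows that repeat a pose let the fingers close, or fill a call up. It gives the time, the measured TCP pose, the force and the opening at its end, in the units of the state.
- readout.read_state(): the state, without advancing time (a new reading comes with each control period).
- imaging.get_image(name): name is "scene" or "top" or "wrist"; returns (picture, depth): 400x640x3 uint8, blue, green, red; 400x640 float32, mm along the optical axis (not along the pixel's ray), 0 where there is no reading.
- imaging.camera_info(name): a dict with "vfov" (degrees; the focal length in pixels is half the picture's height over the tangent of half this angle, whatever the lens; pixels are square), "cx", "cy" (the principal point, pixels), "D" ([k1, k2, p1, p2, k3] as OpenCV has them; the pictures are not rectified), "eye" and "rotation" of the camera in the world; the wrist camera has in their place "T_tool_cam" (4x4, takes a point from camera to tool coordinates, whose origin is the TCP and whose axes are the tool frame's). Camera axes: x right, y down, z forward; pixel columns grow to the right and rows downward; lengths in mm; the calibration is good to about 2 mm. A picture is of the moment at which its call begins: read the wrist's pose just before it. camera_info takes no time and is no camera call.
- arm.job_done(): hands the job in, once; it reports no verdict.
The state is a dict: "clock": time; "joints": joint angles; "joint_vel": joint speeds; "joint_efforts": joint torques, N m; "position": TCP position; "ee_rot": TCP orientation; "contact_force": force on the tool from outside, world axes, zero at the start; "wrist_torque": the same for the moment, N m; "gripper_width": finger opening in mm.
Only numpy, scipy, OpenCV 4.12 (cv2) and the standard library are available. Lean on these libraries where they do the work, as an engineer would, in place of code of your own. Each camera call takes 0.05 s, during which the arm holds its last target. There are 200 camera calls.

### The job

One of the two look-alike brass plugs in the rack is solid, the other hollow. Lift the left-hand plug (as seen from the robot) clear of its nest to feel its weight and set it back in its nest, then lift the right-hand one in the same way; then take the heavier and hold it upright in the middle of the inspection camera's view, level with the lens and about 100 mm in front of it, with the lighter standing seated in its own nest. Finish while still holding the heavy plug there in the gripper, and do not touch the camera or shift the gauge, strainer or elbow lying about.

Things in the scene. Friction and masses are not known exactly. Their poses are not given: they have to be found in the camera images.
- plug_a_mid (a point): one of two look-alike turned brass plugs, both standing upright in the nests of the rack, either one in either nest. Foot 44 mm across and 40 mm high; above it a plain round stem 26 mm across and 52 mm high, to be gripped; 92 mm high in all. One plug is solid (650 to 770 g), the other hollow (250 to 390 g); nothing seen tells which. The point lies on the axis, half-way up (46 mm above the underside), z up the axis
- plug_b_mid (a point): one of two look-alike turned brass plugs, both standing upright in the nests of the rack, either one in either nest. Foot 44 mm across and 40 mm high; above it a plain round stem 26 mm across and 52 mm high, to be gripped; 92 mm high in all. One plug is solid (650 to 770 g), the other hollow (250 to 390 g); nothing seen tells which. The point lies on the axis, half-way up (46 mm above the underside), z up the axis
- rack: the rack itself: dark wooden block 90 x 210 x 22 mm with the two nests; origin under its centre, y axis along its length from the right-hand nest to the left-hand one
- nest_left (a point): centre of the floor of the rack's left-hand nest (left as seen from the robot, the +y one). Dark wooden rack, 90 x 210 x 22 mm, fixed to the bench; each nest is a round bore 52 mm across and 10 mm deep, its floor 12 mm above the bench; nests 120 mm apart along the rack's y axis; the rack's yaw varies, up to 0.5 rad
- nest_right (a point): the same for the right-hand nest (the -y one)
- lens (a point): centre of the front face of the inspection camera's lens (black barrel 44 mm across, 40 mm long, glass front), 140 mm above the bench. The lens looks level along this point's own -x axis, roughly towards the robot's side of the bench (yaw up to 0.4 rad); z is up
- camera: the inspection camera on its stand, fixed, not to be touched: grey body 80 mm deep, 64 wide, 60 high (top 170 mm above the bench) behind the lens barrel, on a column; foot plate 90 mm wide, 14 high, from below the lens face 120 mm back. Origin on the bench straight below the lens face, x from the lens face back through the camera, z up
- gauge: bystander, loose: green enamel pressure gauge lying face up, 72 mm across, 29 mm high, brass stem 30 mm long to its own -x; origin under its centre
- strainer: bystander, loose: brass strainer basket standing up, 62 mm across the rim, 58 mm high; origin under its centre
- elbow: bystander, loose: copper elbow fitting lying flat, about 65 x 65 mm, 28 mm high; origin at the bend's one end, on the bench
There are look-alikes about, which are no part of the job. Leave any blue, green or purple look-alike of the part that bears plug_a_mid alone.

How it is judged:
By the outcome, as a careful person would: the job done as asked, in the order asked, and still so for the second after the job is handed in, while the arm keeps its last pose, push and grip.
It also fails if it takes over 67 s, if anything falls off the work surface, if the arm or the gripper's body presses on something with over 40 N, if the wrist force passes 120 N, or if a joint passes its speed limit or range.

## Working session

There is one attempt and no reset: what is moved stays moved. The work goes in short steps, Python scripts to look and compute and a tool call to move; the robot and the scene stay as the last step left them, time stands still between calls to the robot, and variables do not carry over. Pictures are saved under pics/ and viewed, about 8 in all and at most 12, crops included, and the job is handed in when it is done.

Besides the shell and the picture viewer there is one more tool, called after "Call:" as name([rows], argument=value, ...), one row to a line, values as JSON. arm_command: Moves the arm, as the interface text tells. Its arguments: {"type":"object","properties":{"increments":{"type":"array","items":{"type":"array"}}},"required":["increments"]}

```bash
ls; mkdir -p pics
python3 - <<'E'
from bench import readout, imaging, arm
import cv2
print(readout.read_state())
for n in ("scene","top","wrist"):
    print(n, imaging.camera_info(n))
for n in ("scene","top"):
    p,d=imaging.get_image(n); cv2.imwrite(f"pics/{n}0.png",p)
    import numpy as np; np.save(f"{n}0.npy",d)
E
```

```text
pics
{'clock': 0.0, 'joints': array([-9.31385916e-01,  3.85559737e-01,  6.62608876e-03, -4.98856047e-04,
       -1.19397606e+00, -2.58607955e-01]), 'joint_vel': array([ 2.21397043e-04, -8.20564192e-04,  4.54657030e-04, -8.28080381e-05,
       -1.20867483e-03,  1.58196035e-04]), 'joint_efforts': array([-3.96159521e-04, -3.92285550e+01,  1.88402617e+01,  4.18608025e+00,
       -4.58996423e-03,  1.29121196e-05]), 'position': array([ 232.10018403, -579.68351073,  230.21977391]), 'ee_rot': array([-0.13301374,  0.69451678,  0.13450231,  0.69416347]), 'contact_force': array([0.16914718, 0.17056383, 0.16750078]), 'wrist_torque': array([-0.01823761, -0.01266054, -0.00862703]), 'gripper_width': 85.39962440815157}
scene {'vfov': 45.30612886270819, 'cx': 320.9363707442045, 'cy': 193.2558138685159, 'D': array([0.0342063, 0.       , 0.       , 0.       , 0.       ]), 'eye': array([1428.97301014,   44.72756175,  836.92097489]), 'rotation': array([ 0.64481057,  0.63705744, -0.30566597, -0.29145405])}
top {'vfov': 43.3479524777304, 'cx': 312.80452876639987, 'cy': 200.26778396680393, 'D': array([0.00246782, 0.        , 0.        , 0.        , 0.        ]), 'eye': array([ 475.6200983 ,   22.37658283, 1266.20298158]), 'rotation': array([-0.69939129,  0.71339113, -0.01837259,  0.03984172])}
wrist {'vfov': 60.65333040315214, 'cx': 313.95198188909905, 'cy': 195.22722194530286, 'D': array([-0.01035844,  0.        ,  0.        ,  0.        ,  0.        ]), 'T_tool_cam': array([[-5.51574774e-05, -2.83302065e-01,  9.59030728e-01,
        -1.44270438e+02],
       [ 9.99999884e-01,  4.43604794e-04,  1.88556654e-04,
        -3.09933742e-01],
       [-4.78849118e-04,  9.59030627e-01,  2.83302007e-01,
        -7.23414737e+01],
       [ 0.00000000e+00,  0.00000000e+00,  0.00000000e+00,
         1.00000000e+00]])}
```

View pics/top0.png

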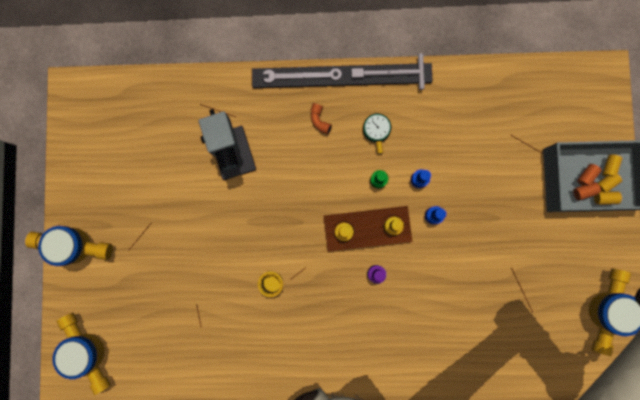

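View pics/scene0.png

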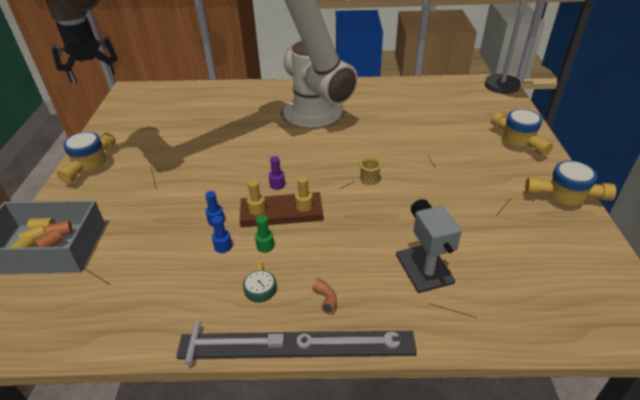

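The top view shows the two brass plugs in the dark rack at about (344,232) on the left and (394,226) on the right. The camera is at (222,150). Green, blue and purple look-alikes stand close by. The scene view agrees. Next I'll measure with depth clouds.

```bash
cat > h.py <<'E'
import numpy as np, cv2
from scipy.spatial.transform import Rotation as R
from bench import imaging, readout
def KD(i): 
    f=200/np.tan(np.radians(i["vfov"]/2)); return np.array([[f,0,i["cx"]],[0,f,i["cy"]],[0,0,1]]), np.array(i["D"])
def pose(n,i,st=None):
    if n=="wrist":
        T=np.eye(4);T[:3,:3]=R.from_quat(st["ee_rot"]).as_matrix();T[:3,3]=st["position"];T=T@i["T_tool_cam"]
        return T[:3,:3],T[:3,3]
    return R.from_quat(i["rotation"]).as_matrix(),np.array(i["eye"])
def rays(n,px,st=None):
    i=imaging.camera_info(n);K,D=KD(i);Rm,e=pose(n,i,st)
    u=cv2.undistortPoints(np.float64(px).reshape(-1,1,2),K,D)[:,0]
    return e,np.c_[u,np.ones(len(u))]@Rm.T
def cloud(n,d,st=None):
    g=np.stack(np.meshgrid(np.arange(640),np.arange(400)),-1)
    e,r=rays(n,g,st); P=(e+r*d.reshape(-1,1)).reshape(400,640,3); P[d<=0]=np.nan; return P
def onplane(n,px,z,st=None):
    e,r=rays(n,px,st); return e+r*((z-e[2])/r[:,2:])
E
python3 - <<'E'
from h import *
np.set_printoptions(precision=1,suppress=True)
for n in("top","scene"):
    d=np.load(n+"0.npy");p=cv2.imread(f"pics/{n}0.png");P=cloud(n,d);np.save(n+"P.npy",P)
    hsv=cv2.cvtColor(p,cv2.COLOR_BGR2HSV)
    if n=="top":
        for uv in [(500,250),(344,232),(394,226),(370,235),(218,132),(228,158),(245,150),(270,287),(379,180)]: print(uv,P[uv[1],uv[0]],hsv[uv[1],uv[0]])
        ob=(P[...,2]>8)&(P[...,2]<200)&(P[...,0]>300)&(P[...,0]<800)&(abs(P[...,1])<350)
        k,l,s,c=cv2.connectedComponentsWithStats(ob.astype(np.uint8))
        for j in range(1,k):
            if s[j,4]>20: Q=P[l==j]; print(s[j],c[j],Q.mean(0),Q.min(0),Q.max(0))
    else:
        for uv in [(255,185),(304,182),(280,212),(422,208),(436,225)]: print(uv,P[uv[1],uv[0]],hsv[uv[1],uv[0]])
# crops
a=cv2.resize(cv2.imread("pics/top0.png")[90:310,190:460],None,fx=2.9,fy=2.7,interpolation=cv2.INTER_CUBIC);cv2.imwrite("pics/tc.png",a)
E
```

```text
(500, 250) [ 447.1 -402.8   -4.1] [ 18 167 170]
(344, 232) [497.2 -13.8  99.6] [ 23 215 198]
(394, 226) [ 508.6 -128.3  106.5] [ 24 211 198]
(370, 235) [490.1 -79.8  23.1] [ 11 212  84]
(218, 132) [723.  262.7 171.2] [ 65  12 128]
(228, 158) [666.2 243.1 158.9] [110  32  24]
(245, 150) [711.  229.   11.8] [158  17  61]
(270, 287) [365.5 170.9  -0.6] [ 23 215 199]
(379, 180) [617.1 -98.5  93.3] [ 67 237  86]
[ 198  109   58   71 2384] [226.1 144.8] [704.1 255.1 113.5] [637.5 203.6   8.1] [783.2 309.  175.6]
[310 112  22  23 250] [319.9 123.7] [771.3  37.8  22.7] [745.8  10.    8.2] [799.8  62.6  35. ]
[362 114  29  40 735] [376.5 129.6] [ 751.5 -102.8   26.8] [ 694.1 -137.3    9.1] [792.4 -67.6  36.6]
[410 169  21  20 300] [420.2 178.2] [ 623.2 -200.8   58.3] [ 604.8 -226.1    8.9] [ 648.5 -184.    97.7]
[370 170  19  19 274] [378.6 179. ] [ 623.7 -101.1   58.7] [ 605.9 -126.2    9.7] [648.7 -82.2  96.9]
[ 323  206   89   46 3113] [367.1 228.4] [506.3 -72.3  30.1] [ 452.7 -179.9    8. ] [560.   34.9 112. ]
[424 206  22  19 304] [434.6 214.9] [ 534.4 -231.6   57.8] [ 513.9 -255.9    8.2] [ 557.3 -215.7   97.1]
[367 265  19  19 278] [376.1 274. ] [397.2 -88.4  59.2] [ 374.  -112.3   11.5] [416.7 -69.9  96.5]
[257 271  26  27 306] [268.8 284.6] [375.9 167.7  51.9] [347.1 135.    8.3] [408.2 195.8  63. ]
(255, 185) [ 523.8 -130.9  106.4] [ 21 158 153]
(304, 182) [510.4 -12.3 102.2] [ 21 158 139]
(280, 212) [530.5 -76.2  22.6] [ 11 164  90]
(422, 208) [677.7 242.6 160.2] [ 0  0 27]
(436, 225) [738.8 259.4 169. ] [ 72  10 125]
```

View pics/tc.png

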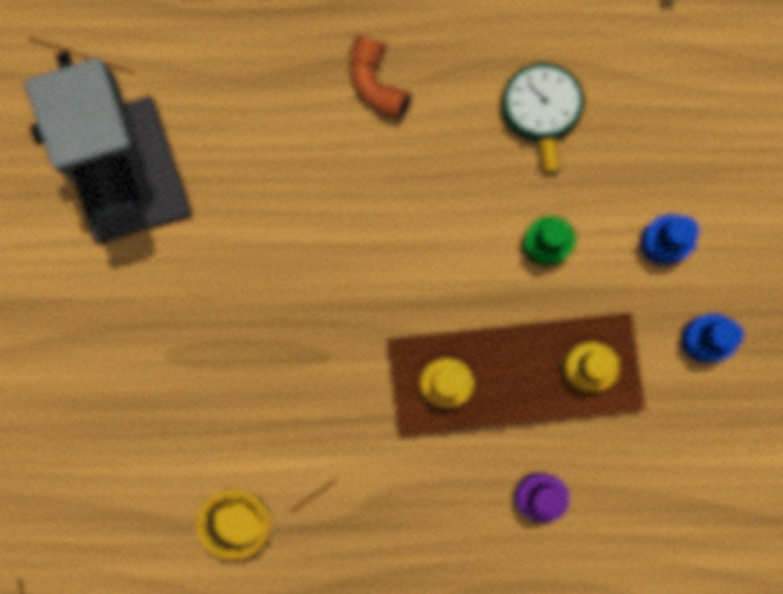

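The close-up confirms the layout: rack corners are sharp, the plugs are seated, and the lens barrel points down and slightly right, toward -x and -y. Now for the exact numbers.

Run:
```python
from h import *
np.set_printoptions(precision=1,suppress=True)
p=cv2.imread("pics/top0.png");P=np.load("topP.npy");S=np.load("sceneP.npy");ps=cv2.imread("pics/scene0.png")
hsv=cv2.cvtColor(p,cv2.COLOR_BGR2HSV)
reg=np.zeros((400,640),bool);reg[200:256,316:420]=1
# rack: not-wood region incl plugs -> hull
m=(reg&((hsv[...,2]<115)|((P[...,2]>12)))).astype(np.uint8)
k,l,s,c=cv2.connectedComponentsWithStats(m);j=1+s[1:,4].argmax();m=(l==j).astype(np.uint8)
ct=max(cv2.findContours(m,0,2)[0],key=cv2.contourArea)
ptsW=onplane("top",ct.reshape(-1,2),22)[:,:2].astype(np.float32)
rc=cv2.minAreaRect(ptsW);print("rack",rc)
b=cv2.boxPoints(rc);e=b[1]-b[0];e2=b[2]-b[1];e=e if np.hypot(*e)>np.hypot(*e2) else e2
e=e/np.hypot(*e);e*=np.sign(e[1]);print("yaw",np.arctan2(-e[0],e[1]));C=np.array(rc[0])
print("nestL",C+60*e,"nestR",C-60*e)
# plugs: yellow masks in top; foot ring + stem
ye=(reg&(hsv[...,0]>17)&(hsv[...,0]<32)&(hsv[...,1]>150)&(hsv[...,2]>90)).astype(np.uint8)
k,l,s,c=cv2.connectedComponentsWithStats(ye)
for j in range(1,k):
    if s[j,4]>80:
        Q=P[l==j];t=Q[Q[:,2]>92];f=Q[(Q[:,2]>44)&(Q[:,2]<60)]
        (x,y),r=cv2.minEnclosingCircle(max(cv2.findContours((l==j).astype(np.uint8),0,2)[0],key=cv2.contourArea));
        print("plug",s[j],"top",len(t),np.median(t,0),"foot",len(f),f.mean(0),"circ@52",onplane("top",[[x,y]],52),r)
# scene plugs
hs=cv2.cvtColor(ps,cv2.COLOR_BGR2HSV)
for x0,x1 in((240,272),(290,318)):
    q=S[170:225,x0:x1].reshape(-1,3);h=hs[170:225,x0:x1].reshape(-1,3)
    q=q[(h[:,0]>16)&(h[:,1]>110)&(q[:,2]>60)&(q[:,2]<103)]
    print("scene stem surf",len(q),np.median(q,0))
# camera
for n,A in(("top",P),("scene",S)):
    A=A.reshape(-1,3);A=A[(A[:,0]>600)&(A[:,0]<820)&(A[:,1]>150)&(A[:,1]<330)]
    t=A[(A[:,2]>164)&(A[:,2]<180)];r=cv2.minAreaRect(t[:,:2].astype(np.float32));print(n,"body",len(t),r,cv2.boxPoints(r).round(0).tolist())
    t=A[(A[:,2]>8)&(A[:,2]<19)];r=cv2.minAreaRect(t[:,:2].astype(np.float32));print(n,"foot",len(t),r,cv2.boxPoints(r).round(0).tolist())
# body top by colour
gm=np.zeros((400,640),np.uint8);g=(hsv[...,1]<40)&(hsv[...,2]>95);gm[100:185,190:260]=g[100:185,190:260]
k,l,s,c=cv2.connectedComponentsWithStats(gm);j=1+s[1:,4].argmax()
ct=max(cv2.findContours((l==j).astype(np.uint8),0,2)[0],key=cv2.contourArea).reshape(-1,2)
w=onplane("top",ct,170)[:,:2].astype(np.float32);r=cv2.minAreaRect(w);print("body colour",s[j],r,cv2.boxPoints(r).round(1).tolist())
dm=np.zeros((400,640),np.uint8);dm[100:185,190:262]=(hsv[...,2]<75)[100:185,190:262]
d=cv2.resize(p[100:190,190:265],None,fx=8,fy=6.6,interpolation=cv2.INTER_CUBIC)
s2=cv2.resize(ps[190:295,390:470],None,fx=5.5,fy=5.5,interpolation=cv2.INTER_CUBIC)
cv2.imwrite("pics/camt.png",d);cv2.imwrite("pics/cams.png",s2)
st=readout.read_state();print(R.from_quat(st["ee_rot"]).as_matrix())
```

```text
rack ((505.537109375, -73.08444213867188), (92.08464050292969, 209.94850158691406), 5.484607696533203)
yaw 0.09572446
nestL [499.8 -13.4] nestR [ 511.3 -132.8]
plug [384 216  20  19 279] top 105 [ 510.9 -133.6  103.6] foot 134 [ 510.8 -130.4   51.7] circ@52 [[ 512.1 -134.9   52. ]] 9.769647598266602
plug [334 222  20  19 288] top 99 [499.4 -13.6 104. ] foot 154 [499.  -13.5  51.9] circ@52 [[500.5 -14.6  52. ]] 9.761967658996582
plug [358 248  28   8  90] top 0 [nan nan nan] foot 0 [nan nan nan] circ@52 [[446.7 -79.8  52. ]] 13.647443771362305
scene stem surf 249 [ 524.9 -128.8   89.3]
scene stem surf 149 [510.8 -17.4  84.3]
top body 1023 ((706.025390625, 262.6546325683594), (118.85887908935547, 64.31714630126953), 16.717267990112305) [[640.0, 276.0], [658.0, 215.0], [772.0, 249.0], [754.0, 311.0]]
top foot 774 ((716.7225341796875, 230.59103393554688), (123.67149353027344, 159.69940185546875), 17.63390350341797) [[634.0, 288.0], [682.0, 136.0], [800.0, 173.0], [751.0, 325.0]]
scene body 931 ((727.2933959960938, 265.5046081542969), (81.01262664794922, 63.65230941772461), 17.54587173461914) [[679.0, 284.0], [698.0, 223.0], [776.0, 247.0], [756.0, 308.0]]
scene foot 1398 ((707.7498168945312, 259.77099609375), (121.64669799804688, 91.53099822998047), 16.491031646728516) [[636.0, 286.0], [662.0, 199.0], [779.0, 233.0], [753.0, 321.0]]
body colour [200 112  34  40 898] ((725.022705078125, 267.29412841796875), (76.12823486328125, 60.477867126464844), 17.262828826904297) [[679.7000122070312, 284.8999938964844], [697.5999755859375, 227.10000610351562], [770.2999877929688, 249.6999969482422], [752.4000244140625, 307.5]]
[[-0.  -0.4  0.9]
 [ 0.   0.9  0.4]
 [-1.   0.  -0. ]]
  return _methods._mean(a, axis=axis, dtype=dtype,
  ret = um.true_divide(
<stdin>:22: RuntimeWarning: Mean of empty slice.
```

View pics/camt.png

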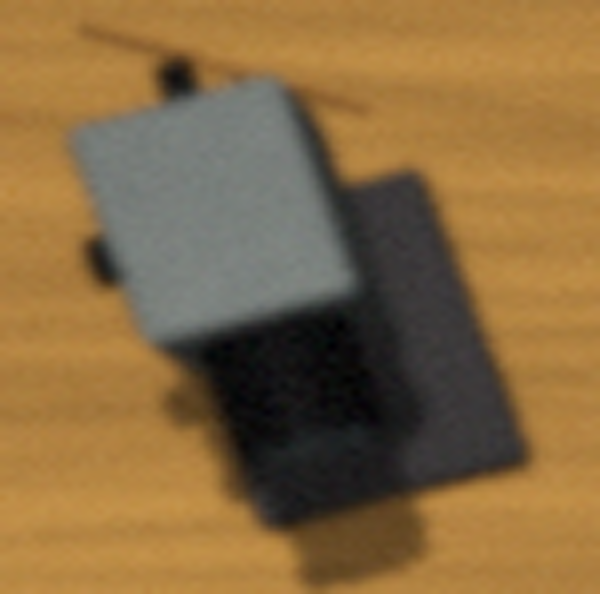

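Measurements are consistent. The plugs stand at (499.5,-13.5) and (511,-133) and match the nests I derived from the rack. The lens comes out at (650,242) from both the body and the foot plate, with yaw about 17°. The hold point is therefore (554.5,212.5) with plug mid at z=140. Moving above the left plug.

Call:
arm_command([
  [[0,0,0],[22,46,0],0],
  [[0,0,0],[43,90,0],0],
  [[0,0,0],[64,135,0],0],
  [[0,0,0],[85,180,0],0],
  [[0,0,0],[106,225,0],0],
])

```text
clock: 0.6
position: [338.3, -352.8, 230.0]
ee_rot: [-0.133, 0.695, 0.134, 0.694]
contact_force: [1.5, -0.0, 1.0]
gripper_width: 86.1
```

Call:
arm_command([
  [[0,0,0],[22,46,0],0],
  [[0,0,0],[43,90,0],0],
  [[0,0,0],[64,135,0],0],
  [[0,0,0],[85,180,0],0],
  [[0,0,0],[106,225,0],0],
])

```text
clock: 1.1
position: [444.2, -126.3, 230.0]
ee_rot: [-0.133, 0.695, 0.135, 0.694]
contact_force: [0.2, -0.9, 0.8]
gripper_width: 85.4
```

Call:
arm_command([
  [[0,0,0],[20,40,0],0],
  [[0,0,0],[40,80,-20],0],
  [[0,0,0],[55,113,-50],0],
  [[0,0,0],[55,113,-70],0],
  [[0,0,0],[55,113,-70],0],
])

```text
clock: 1.6
position: [497.0, -12.7, 156.6]
ee_rot: [-0.133, 0.697, 0.135, 0.691]
contact_force: [-0.8, -0.6, 0.1]
gripper_width: 85.5
```

```bash
cat > look.py <<'E'
# wrist view: fit stem tops from depth cloud; print axes near expected spots, save picture
import sys; from h import *
np.set_printoptions(precision=1,suppress=True)
st=readout.read_state();p,d=imaging.get_image("wrist");P=cloud("wrist",d,st)
print(st["position"],st["contact_force"],st["gripper_width"]);cv2.imwrite(f"pics/{sys.argv[1]}.png",p)
for c in((499.5,-13.5),(511,-133)):
    q=P[np.hypot(P[...,0]-c[0],P[...,1]-c[1])<30]
    t=q[(q[:,2]>98)&(q[:,2]<112)];f=q[(q[:,2]>46)&(q[:,2]<58)]
    for n,a in(("top",t),("foot",f)):
        if len(a)>50: print(n,len(a),np.median(a[:,2]),"circle",cv2.minEnclosingCircle(a[:,:2].astype(np.float32)))
E
python3 look.py w1
```

```text
[497.  -12.7 156.6] [-0.8 -0.6  0.1] 85.45198159717378
top 1398 105.50659962903653 circle ((500.2934265136719, -16.46883201599121), 13.154304504394531)
foot 1227 53.56905557056038 circle ((500.1752014160156, -16.205127716064453), 21.9154052734375)
top 1733 105.35816419047543 circle ((512.2322998046875, -136.3679962158203), 13.283125877380371)
foot 1557 53.54525238896338 circle ((511.9966735839844, -136.27574157714844), 22.08858299255371)
```

Call:
arm_command([
  [[0,0,0],[3,-2,-25],0],
  [[0,0,0],[3,-2,-50],0],
  [[0,0,0],[3,-2,-75],0],
  [[0,0,0],[3,-2,-95],0],
  [[0,0,0],[3,-2,-103],0],
])

```text
clock: 2.15
position: [500.9, -16.1, 55.3]
ee_rot: [-0.133, 0.696, 0.134, 0.692]
contact_force: [-1.2, 0.1, -0.7]
gripper_width: 85.3
```

Call:
arm_command([
  [[0,0,0],[0,0,0],0],
  [[0,0,0],[0,0,0],0.3],
  [[0,0,0],[0,0,0],0.6],
  [[0,0,0],[0,0,0],0.9],
  [[0,0,0],[0,0,0],1],
])

```text
clock: 2.65
position: [501.3, -16.0, 56.0]
ee_rot: [-0.133, 0.696, 0.134, 0.693]
contact_force: [-0.8, 0.2, 0.2]
gripper_width: 28.4
```

```bash
python3 -c "
from h import *
s=readout.read_state();print(s['clock'],s['position'],R.from_quat(s['ee_rot']).as_matrix()[:,0],s['contact_force'],s['gripper_width'],s['joint_vel'])"
```

```text
2.65 [501.28800849 -16.03501475  56.02362328] [-0.00472164  0.00113659 -0.99998821] [-0.76135911  0.16347441  0.22164524] 28.368201480946954 [ 0.00200953  0.0054288  -0.00412215 -0.00097186 -0.0004719  -0.00059805]
```

Call:
arm_command([
  [[0,0,0],[0,0,0],1],
  [[0,0,0],[0,0,0],1],
  [[0,0,0],[0,0,0],1],
  [[0,0,0],[0,0,0],1],
  [[0,0,0],[0,0,0],1],
])

```text
clock: 3.15
position: [501.2, -15.9, 56.2]
ee_rot: [-0.133, 0.696, 0.134, 0.693]
contact_force: [-1.0, 2.1, 2.0]
gripper_width: 24.8
```

Call:
arm_command([
  [[0,0,0],[0,0,8],1],
  [[0,0,0],[0,0,18],1],
  [[0,0,0],[0,0,28],1],
  [[0,0,0],[0,0,36],1],
  [[0,0,0],[0,0,40],1],
])

```text
clock: 3.65
position: [501.6, -15.8, 97.2]
ee_rot: [-0.133, 0.695, 0.134, 0.693]
contact_force: [0.6, 1.3, -7.9]
gripper_width: 24.3
```

Call:
arm_command([
  [[0,0,0],[0,0,0],1],
  [[0,0,0],[0,0,0],1],
  [[0,0,0],[0,0,0],1],
  [[0,0,0],[0,0,0],1],
  [[0,0,0],[0,0,0],1],
])

```text
clock: 4.15
position: [501.5, -15.9, 97.0]
ee_rot: [-0.133, 0.696, 0.134, 0.693]
contact_force: [-0.6, -0.1, -8.0]
gripper_width: 24.5
```

Call:
arm_command([
  [[0,0,0],[0,0,0],1],
  [[0,0,0],[0,0,0],1],
  [[0,0,0],[0,0,0],1],
  [[0,0,0],[0,0,0],1],
  [[0,0,0],[0,0,0],1],
])

```text
clock: 4.65
position: [501.5, -15.9, 96.9]
ee_rot: [-0.133, 0.696, 0.134, 0.693]
contact_force: [-0.1, -0.8, -7.1]
gripper_width: 24.6
```

Run:
```python
from h import *
np.set_printoptions(precision=3,suppress=True)
for k in range(5):
    s=readout.read_state();p,d=imaging.get_image("scene");print(s['clock'],s['position'],s['contact_force'],s['gripper_width'],s['joint_efforts'])
cv2.imwrite("pics/s1.png",cv2.resize(p[100:260,180:440],None,fx=3,fy=3))
```

```text
4.65 [501.475 -15.88   96.925] [-0.146 -0.848 -7.092] 24.575975604760284 [ -0.001 -35.156  16.409   3.992  -0.019  -0.   ]
4.7 [501.474 -15.863  96.958] [-0.944  0.124 -7.47 ] 24.30736750926951 [ -0.    -35.16   16.411   3.992  -0.019  -0.   ]
4.75 [501.47  -15.882  96.958] [ 0.205 -0.139 -6.592] 24.535943956772996 [  0.001 -35.163  16.411   3.993  -0.019   0.   ]
4.8 [501.472 -15.861  96.949] [ 1.09   0.254 -7.11 ] 24.41148557900184 [ -0.    -35.166  16.412   3.993  -0.019   0.   ]
4.85 [501.47  -15.884  96.954] [ 0.559  0.3   -8.097] 24.65146497552564 [  0.001 -35.167  16.412   3.993  -0.019  -0.   ]
```

View pics/s1.png

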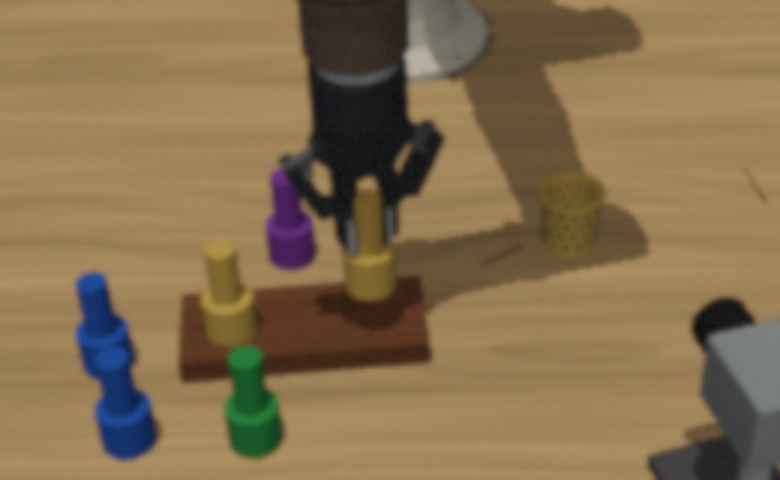

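The plug is upright in the jaws and clear of the nest. The force reads about -7.3 N, or about 740 g, so the left plug should be the solid one. Setting it back.

Call:
arm_command([
  [[0,0,0],[0,0,-8],1],
  [[0,0,0],[0,0,-18],1],
  [[0,0,0],[0,0,-28],1],
  [[0,0,0],[0,0,-35],1],
  [[0,0,0],[0,0,-40],1],
])

```text
clock: 5.4
position: [501.1, -16.0, 56.0]
ee_rot: [-0.133, 0.696, 0.134, 0.692]
contact_force: [-11.0, 5.7, 32.4]
gripper_width: 24.3
```

Call:
arm_command([
  [[0,0,0],[0,0,0],1],
  [[0,0,0],[0,0,0],1],
  [[0,0,0],[0,0,0],1],
  [[0,0,0],[0,0,0],1],
  [[0,0,0],[0,0,0],1],
])

```text
clock: 5.9
position: [501.2, -16.0, 56.2]
ee_rot: [-0.133, 0.696, 0.134, 0.693]
contact_force: [-1.1, 1.2, -3.5]
gripper_width: 25.0
```

Call:
arm_command([
  [[0,0,0],[0,0,-0.5],1],
  [[0,0,0],[0,0,-0.5],0.7],
  [[0,0,0],[0,0,-0.5],0.3],
  [[0,0,0],[0,0,0],0],
  [[0,0,0],[0,0,0],0],
])

```text
clock: 6.4
position: [502.1, -15.9, 56.7]
ee_rot: [-0.133, 0.695, 0.134, 0.693]
contact_force: [-0.9, 0.0, -0.1]
gripper_width: 68.4
```

Call:
arm_command([
  [[0,0,0],[0,0,0],0],
  [[0,0,0],[0,0,10],0],
  [[0,0,0],[0,0,35],0],
  [[0,0,0],[0,0,70],0],
  [[0,0,0],[0,0,100],0],
])

```text
clock: 6.9
position: [502.5, -15.9, 159.0]
ee_rot: [-0.133, 0.695, 0.134, 0.694]
contact_force: [1.2, 0.5, 0.6]
gripper_width: 85.6
```

Call:
arm_command([
  [[0,0,0],[4,-30,0],0],
  [[0,0,0],[8,-65,0],0],
  [[0,0,0],[10,-100,0],0],
  [[0,0,0],[11,-119,0],0],
  [[0,0,0],[11,-119,0],0],
])

```text
clock: 7.4
position: [513.5, -136.9, 159.7]
ee_rot: [-0.132, 0.695, 0.133, 0.694]
contact_force: [-0.2, -0.0, 0.3]
gripper_width: 85.2
```

```bash
python3 look.py w2
```

```text
[ 513.5 -136.9  159.7] [-0.2 -0.   0.3] 85.15930041519498
top 1328 105.33242170956221 circle ((500.0025329589844, -16.64806365966797), 13.402009963989258)
foot 1335 53.58469798733276 circle ((500.27716064453125, -16.521997451782227), 22.366086959838867)
top 1373 105.52190192660811 circle ((512.3363037109375, -137.1847381591797), 13.008996963500977)
foot 1204 53.63575761363272 circle ((512.37060546875, -137.25502014160156), 21.951751708984375)
```

The left plug is back in its nest at the same height and position. Same sequence for the right one.

Call:
arm_command([
  [[0,0,0],[-1,1,-25],0],
  [[0,0,0],[-1,1,-50],0],
  [[0,0,0],[-1,1,-75],0],
  [[0,0,0],[-1,1,-95],0],
  [[0,0,0],[-1,1,-103],0],
])

```text
clock: 7.95
position: [511.4, -133.9, 55.1]
ee_rot: [-0.133, 0.696, 0.134, 0.693]
contact_force: [-0.9, -0.1, -0.1]
gripper_width: 85.6
```

Call:
arm_command([
  [[0,0,0],[0,0,0],0],
  [[0,0,0],[0,0,0],0.3],
  [[0,0,0],[0,0,0],0.6],
  [[0,0,0],[0,0,0],0.9],
  [[0,0,0],[0,0,0],1],
])

```text
clock: 8.45
position: [512.0, -134.0, 56.0]
ee_rot: [-0.133, 0.695, 0.134, 0.694]
contact_force: [0.9, -2.2, 1.7]
gripper_width: 28.0
```

Call:
arm_command([
  [[0,0,0],[0,0,0],1],
  [[0,0,0],[0,0,0],1],
  [[0,0,0],[0,0,0],1],
  [[0,0,0],[0,0,0],1],
  [[0,0,0],[0,0,0],1],
])

```text
clock: 8.95
position: [512.0, -134.0, 56.0]
ee_rot: [-0.133, 0.695, 0.134, 0.694]
contact_force: [-1.0, -0.5, 0.1]
gripper_width: 24.7
```

Call:
arm_command([
  [[0,0,0],[0,0,8],1],
  [[0,0,0],[0,0,18],1],
  [[0,0,0],[0,0,28],1],
  [[0,0,0],[0,0,36],1],
  [[0,0,0],[0,0,40],1],
])

```text
clock: 9.45
position: [512.5, -134.0, 97.4]
ee_rot: [-0.133, 0.694, 0.134, 0.694]
contact_force: [-0.2, -0.5, -3.0]
gripper_width: 24.5
```

Call:
arm_command([
  [[0,0,0],[0,0,0],1],
  [[0,0,0],[0,0,0],1],
  [[0,0,0],[0,0,0],1],
  [[0,0,0],[0,0,0],1],
  [[0,0,0],[0,0,0],1],
])

```text
clock: 9.95
position: [512.3, -134.0, 97.0]
ee_rot: [-0.133, 0.695, 0.134, 0.694]
contact_force: [0.6, 0.2, -3.1]
gripper_width: 24.9
```

Run:
```python
from h import *
np.set_printoptions(precision=3,suppress=True)
for k in range(5):
    s=readout.read_state();p,d=imaging.get_image("scene");print(s['clock'],s['position'],s['contact_force'],s['gripper_width'])
P=cloud("scene",d)
q=P[(np.hypot(P[...,0]-515,P[...,1]+136)<28)&(P[...,2]>26)];print("z range in gripper column",np.percentile(q[:,2],[1,5,50]))
```

```text
9.95 [ 512.297 -134.005   97.006] [ 0.586  0.217 -3.092] 24.869614230620915
10.0 [ 512.347 -134.003   97.077] [ 0.375  0.871 -2.993] 24.626176136726276
10.05 [ 512.404 -133.995   97.143] [ 0.592 -0.762 -4.161] 24.815392774263987
10.1 [ 512.434 -133.998   97.184] [ 0.109  0.647 -4.104] 24.36769320369453
10.15 [ 512.447 -134.015   97.243] [ 0.18  -0.182 -3.493] 24.89850281855629
z range in gripper column [ 57.67   67.944 158.003]
```

The right plug reads about -3.4 N, or about 350 g, so it is the light one. Setting it back more gently.

Call:
arm_command([
  [[0,0,0],[0,0,-10],1],
  [[0,0,0],[0,0,-20],1],
  [[0,0,0],[0,0,-29],1],
  [[0,0,0],[0,0,-34],1],
  [[0,0,0],[0,0,-37],1],
])

```text
clock: 10.7
position: [512.1, -134.0, 59.2]
ee_rot: [-0.133, 0.695, 0.134, 0.694]
contact_force: [-0.5, -0.9, -3.8]
gripper_width: 24.6
```

Call:
arm_command([
  [[0,0,0],[0,0,-1],1],
  [[0,0,0],[0,0,-2],1],
  [[0,0,0],[0,0,-2.5],1],
  [[0,0,0],[0,0,-3],1],
  [[0,0,0],[0,0,-3],1],
])

```text
clock: 11.2
position: [512.2, -134.0, 56.4]
ee_rot: [-0.133, 0.695, 0.134, 0.694]
contact_force: [-0.0, -0.3, -3.2]
gripper_width: 24.5
```

Call:
arm_command([
  [[0,0,0],[0,0,-0.4],1],
  [[0,0,0],[0,0,-0.8],1],
  [[0,0,0],[0,0,-0.8],0.7],
  [[0,0,0],[0,0,-0.8],0.3],
  [[0,0,0],[0,0,-0.8],0],
])

```text
clock: 11.7
position: [512.8, -134.1, 56.2]
ee_rot: [-0.133, 0.694, 0.134, 0.694]
contact_force: [-0.4, -0.3, 0.8]
gripper_width: 54.1
```

Call:
arm_command([
  [[0,0,0],[0,0,0],0],
  [[0,0,0],[0,0,5],0],
  [[0,0,0],[0,0,35],0],
  [[0,0,0],[0,0,70],0],
  [[0,0,0],[0,0,103],0],
])

```text
clock: 12.2
position: [512.8, -134.1, 160.9]
ee_rot: [-0.133, 0.694, 0.134, 0.694]
contact_force: [0.8, 0.4, -0.2]
gripper_width: 85.0
```

Call:
arm_command([
  [[0,0,0],[-4,30,0],0],
  [[0,0,0],[-8,65,0],0],
  [[0,0,0],[-11,100,0],0],
  [[0,0,0],[-12,119,0],0],
  [[0,0,0],[-12,119,0],0],
])

```text
clock: 12.7
position: [500.9, -13.3, 161.6]
ee_rot: [-0.135, 0.694, 0.135, 0.695]
contact_force: [-0.2, 0.0, 0.7]
gripper_width: 85.3
```

```bash
python3 look.py w3
```

```text
[500.9 -13.3 161.6] [-0.2  0.   0.7] 85.30121420951615
top 1355 105.5024067989865 circle ((500.4141845703125, -16.633169174194336), 12.974913597106934)
foot 1187 53.600057947945345 circle ((500.4367980957031, -16.574968338012695), 22.002782821655273)
top 1672 105.43293819804275 circle ((511.739501953125, -134.79803466796875), 13.3754301071167)
foot 1499 53.56794330501978 circle ((511.69610595703125, -134.7137451171875), 22.12660789489746)
```

View pics/w3.png

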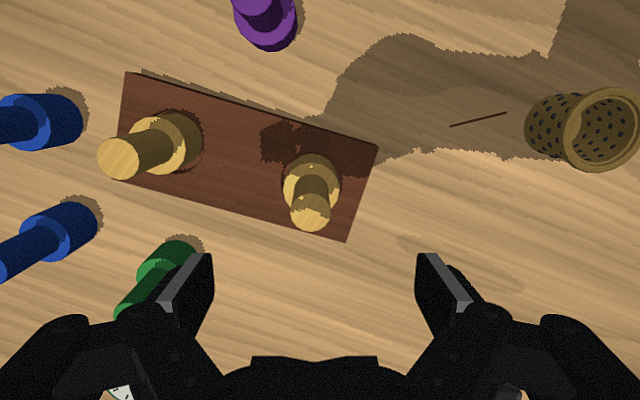

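The wrist view shows both plugs standing seated, the right one at (150,145) and the left at (312,195). Taking the left, heavy one.

Call:
arm_command([
  [[0,0,0],[0,-2,-25],0],
  [[0,0,0],[0,-2,-50],0],
  [[0,0,0],[0,-2,-75],0],
  [[0,0,0],[0,-2,-97],0],
  [[0,0,0],[0,-2,-105],0],
])

```text
clock: 13.25
position: [499.6, -17.5, 54.6]
ee_rot: [-0.134, 0.695, 0.134, 0.693]
contact_force: [-0.7, 0.2, 0.7]
gripper_width: 85.4
```

Call:
arm_command([
  [[0,0,0],[0,0,0],0],
  [[0,0,0],[0,0,0],0.3],
  [[0,0,0],[0,0,0],0.6],
  [[0,0,0],[0,0,0],0.9],
  [[0,0,0],[0,0,0],1],
])

```text
clock: 13.75
position: [500.0, -17.4, 55.3]
ee_rot: [-0.134, 0.695, 0.134, 0.694]
contact_force: [-0.3, 0.5, 0.7]
gripper_width: 28.0
```

Call:
arm_command([
  [[0,0,0],[0,0,0],1],
  [[0,0,0],[0,0,0],1],
  [[0,0,0],[0,0,0],1],
  [[0,0,0],[0,0,0],1],
  [[0,0,0],[0,0,0],1],
])

```text
clock: 14.25
position: [500.0, -17.2, 55.4]
ee_rot: [-0.134, 0.695, 0.134, 0.694]
contact_force: [-0.9, 1.4, 1.9]
gripper_width: 24.5
```

Call:
arm_command([
  [[0,0,0],[0,0,10],1],
  [[0,0,0],[0,0,25],1],
  [[0,0,0],[0,0,45],1],
  [[0,0,0],[0,0,65],1],
  [[0,0,0],[0,0,82],1],
])

```text
clock: 14.75
position: [498.8, -17.5, 137.5]
ee_rot: [-0.133, 0.696, 0.134, 0.693]
contact_force: [0.2, -0.1, -7.4]
gripper_width: 24.6
```

Call:
arm_command([
  [[0,0,0],[3,13,0],1],
  [[0,0,0],[9,38,0],1],
  [[0,0,0],[16,66,0],1],
  [[0,0,0],[23,94,0],1],
  [[0,0,0],[30,122,0],1],
])

```text
clock: 15.25
position: [527.4, 105.5, 135.8]
ee_rot: [-0.133, 0.697, 0.134, 0.692]
contact_force: [0.9, 0.4, -7.1]
gripper_width: 24.9
```

Call:
arm_command([
  [[0,0,0],[7,28,0],1],
  [[0,0,0],[14,56,0],1],
  [[0,0,0],[20,80,0],1],
  [[0,0,0],[24,96,0],1],
  [[0,0,0],[26,104,0],1],
])

```text
clock: 15.75
position: [552.8, 210.7, 134.2]
ee_rot: [-0.134, 0.698, 0.134, 0.691]
contact_force: [0.0, -0.3, -8.1]
gripper_width: 24.3
```

Call:
arm_command([
  [[0,0,0],[0,0,0],1],
  [[0,0,0],[0,0,0],1],
  [[0,0,0],[0,0,0],1],
  [[0,0,0],[0,0,0],1],
  [[0,0,0],[0,0,0],1],
])

```text
clock: 16.25
position: [552.7, 210.1, 134.4]
ee_rot: [-0.133, 0.698, 0.133, 0.691]
contact_force: [-0.1, -0.4, -7.2]
gripper_width: 24.3
```

Run:
```python
from h import *
np.set_printoptions(precision=4,suppress=True)
s=readout.read_state();print(s['clock'],s['position'],R.from_quat(s['ee_rot']).as_matrix()[:,0],s['contact_force'],s['gripper_width'])
for n in("scene","top"):
    p,d=imaging.get_image(n);P=cloud(n,d);h=cv2.cvtColor(p,cv2.COLOR_BGR2HSV)
    if n=="scene":
        m=(h[...,0]>16)&(h[...,0]<33)&(h[...,1]>100)&(np.hypot(P[...,0]-554,P[...,1]-212)<45)&(P[...,2]>70)&(P[...,2]<210)
        q=P[m];print(len(q),"z",np.percentile(q[:,2],[0,2,98,100]))
        for a,b in((95,128),(150,185)):
            t=q[(q[:,2]>a)&(q[:,2]<b)]
            if len(t)>9:print(a,b,len(t),t.mean(0),t.min(0),t.max(0))
        ys,xs=np.nonzero(m);print(xs.min(),xs.max(),ys.min(),ys.max())
        for y in range(ys.min(),ys.max()+1,4): print(y,xs[ys==y].min(),xs[ys==y].max(),end="; ")
        cv2.imwrite("pics/s2.png",cv2.resize(p[90:290,230:490],None,fx=3,fy=3,interpolation=2))
    else: cv2.imwrite("pics/t2.png",cv2.resize(p[90:290,190:440],None,fx=3,fy=3,interpolation=2))
```

```text
16.25 [552.729  210.1021 134.4273] [-0.0103 -0.0018 -0.9999] [-0.1461 -0.4475 -7.2061] 24.30071794988289
571 z [ 91.1798  93.8615 200.49   209.3573]
95 128 207 [569.5955 206.3008 111.7725] [551.3007 186.61    95.2588] [577.6651 231.3968 127.8971]
150 185 163 [560.8588 212.7515 170.8302] [538.9642 176.2112 150.4761] [579.4526 249.5451 184.8378]
386 420 154 200
154 387 388; 158 387 403; 162 387 404; 166 396 412; 170 396 410; 174 387 404; 178 387 404; 182 388 407; 186 388 407; 190 388 406; 194 387 406; 198 389 404;
```

View pics/s2.png

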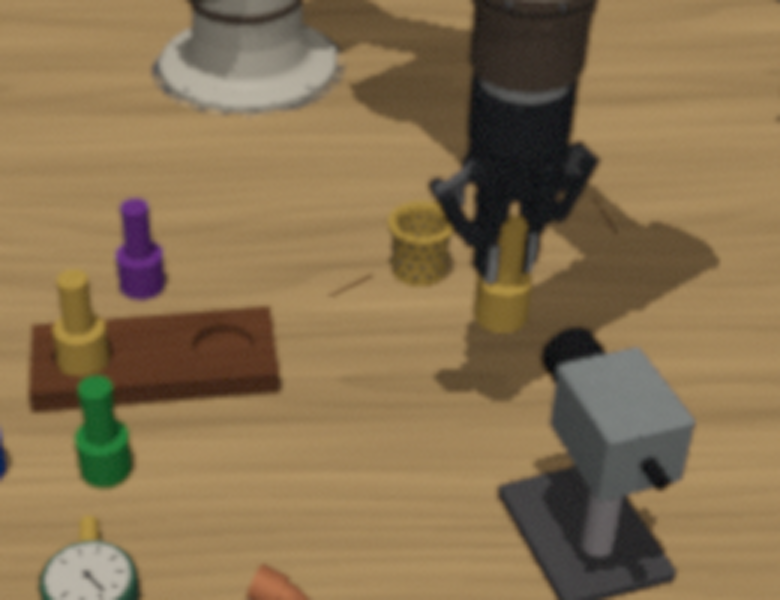

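The scene view shows the heavy plug hanging upright in front of the lens, the light plug seated in the right nest, and the bystanders unmoved. There is slight arm sag: z is 3 mm low with 0.6° tilt. Correcting that.

Call:
arm_command([
  [[0.05,-0.3,0],[1,-1,2],1],
  [[0.1,-0.6,0],[2,-1.5,3.5],1],
  [[0.1,-0.6,0],[2,-1.5,3.5],1],
  [[0.1,-0.6,0],[2,-1.5,3.5],1],
  [[0.1,-0.6,0],[2,-1.5,3.5],1],
])

```text
clock: 16.85
position: [554.7, 208.9, 137.9]
ee_rot: [-0.134, 0.694, 0.133, 0.694]
contact_force: [-0.6, 0.3, -7.7]
gripper_width: 24.1
```

```bash
cat > fin.py <<'E'
from h import *
np.set_printoptions(precision=4,suppress=True)
s=readout.read_state();print(s['clock'],s['position'],R.from_quat(s['ee_rot']).as_matrix()[:,0],s['contact_force'],s['gripper_width'])
p,d=imaging.get_image("scene");P=cloud("scene",d);h=cv2.cvtColor(p,cv2.COLOR_BGR2HSV)
# foot: yellow blob below the fingers; edges by row, central ray, and axis by depth
ys0=np.arange(178,205)
m=(h[...,0]>16)&(h[...,0]<33)&(h[...,1]>100)&(np.hypot(P[...,0]-554,P[...,1]-212)<45)&(P[...,2]>86)&(P[...,2]<135)
m=cv2.morphologyEx(m.astype(np.uint8),cv2.MORPH_OPEN,np.ones((3,3)))>0
q=P[m];print("foot z",np.percentile(q[:,2],[1,99]))
v=q[(q[:,2]>98)&(q[:,2]<125)]
from scipy.optimize import least_squares   # circle of radius 22 through the visible flank
r=least_squares(lambda c:np.hypot(v[:,0]-c[0],v[:,1]-c[1])-22,[554,212],loss="soft_l1",f_scale=2);print("foot axis",r.x,len(v),"res",np.abs(r.fun).mean())
L=np.array([650,242]);a=np.radians(17.1);u=np.array([-np.cos(a),-np.sin(a)])
for n,x in(("foot",r.x),("tcp",s["position"][:2])): dl=x-L;print(n,"dist",dl@u,"lateral",dl@[-u[1],u[0]])
Q=np.load("sceneP.npy")
for c in((0.5,0),):
    t=P[(np.hypot(P[...,0]-511,P[...,1]+133)<30)&(P[...,2]>24)];print("light plug top z",np.percentile(t[:,2],99.))
E
python3 fin.py
```

```text
16.85 [554.7139 208.8604 137.8895] [ 0.0002 -0.     -1.    ] [-0.563   0.3208 -7.6582] 24.134483482530857
foot z [ 94.366  134.9206]
foot axis [554.8199 208.0867] 173 res 1.1335059681020225
foot dist 100.9443485722207 lateral 4.42729514888417
tcp dist 100.81820367807558 lateral 3.656648536089218
light plug top z 106.12705341245385
```

Run:
```python
from h import *
from scipy.optimize import least_squares
np.set_printoptions(precision=2,suppress=True)
p=cv2.imread("pics/scene0.png");h=cv2.cvtColor(p,cv2.COLOR_BGR2HSV);P=np.load("sceneP.npy")
for c in((499.5,-14.5),(511.5,-134)):
    m=(h[...,0]>16)&(h[...,0]<33)&(h[...,1]>100)&(np.hypot(P[...,0]-c[0],P[...,1]-c[1])<45)&(P[...,2]>26)&(P[...,2]<53)
    m=cv2.morphologyEx(m.astype(np.uint8),cv2.MORPH_OPEN,np.ones((3,3)))>0
    v=P[m];r=least_squares(lambda c:np.hypot(v[:,0]-c[0],v[:,1]-c[1])-22,c,loss="soft_l1",f_scale=2);print("scene0 foot",r.x,len(v))
# rack in scene: top plane extents
q=P[(P[...,2]>17)&(P[...,2]<27)&(P[...,0]>440)&(P[...,0]<570)&(P[...,1]>-195)&(P[...,1]<50)&(h[...,0]<16)&(h[...,2]<130)]
r=cv2.minAreaRect(q[:,:2].astype(np.float32));print("scene rack",r)
# fresh wrist look: does it see the camera/lens?
st=readout.read_state();w,d=imaging.get_image("wrist");cv2.imwrite("pics/w4.png",w)
W=cloud("wrist",d,st);z=W[...,2]
for a,b in((160,180),(8,20)):
    t=W[(z>a)&(z<b)&(W[...,0]>630)&(W[...,0]<820)&(W[...,1]>150)&(W[...,1]<340)]
    if len(t)>30: print(a,len(t),cv2.minAreaRect(t[:,:2].astype(np.float32)),t.min(0),t.max(0))
```

```text
scene0 foot [499.51 -18.1 ] 120
scene0 foot [ 511.29 -138.31] 141
scene rack ((508.6295166015625, -76.4168701171875), (96.6182632446289, 208.34153747558594), 4.993011951446533)
8 528 ((698.5646362304688, 265.87261962890625), (33.438194274902344, 75.8520736694336), 22.856651306152344) [669.71 226.63  12.54] [721.07 302.92  17.27]
```

View pics/w4.png

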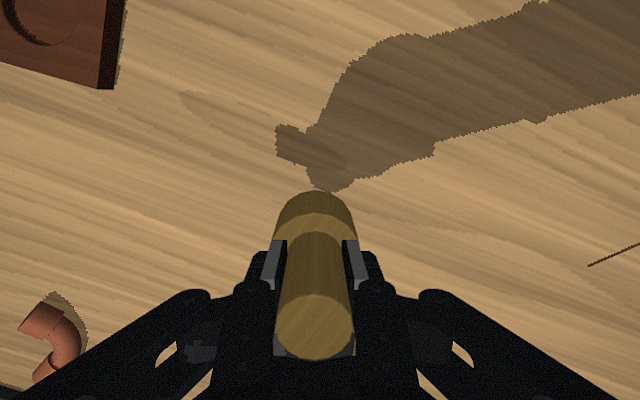

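The cameras disagree by up to 4 mm on the sideways position. That is within their 2 mm calibration each, so I'll split the difference with +2 mm in y and then do the final check.

Call:
arm_command([
  [[0,0,0],[0,1,0],1],
  [[0,0,0],[0,2,0],1],
  [[0,0,0],[0,2,0],1],
  [[0,0,0],[0,2,0],1],
  [[0,0,0],[0,2,0],1],
])

```text
clock: 17.45
position: [554.7, 210.9, 137.8]
ee_rot: [-0.134, 0.694, 0.133, 0.694]
contact_force: [0.4, -1.0, -7.4]
gripper_width: 24.7
```

Call:
arm_command([
  [[0,0,0],[0,0,0],1],
  [[0,0,0],[0,0,0],1],
  [[0,0,0],[0,0,0],1],
  [[0,0,0],[0,0,0],1],
  [[0,0,0],[0,0,0],1],
])

```text
clock: 17.95
position: [554.7, 210.9, 137.8]
ee_rot: [-0.134, 0.694, 0.133, 0.694]
contact_force: [-1.0, -0.1, -6.9]
gripper_width: 24.6
```

```bash
python3 fin.py
python3 - <<'E'
from h import *
p,d=imaging.get_image("top");P=cloud("top",d)
for n,c in(("gauge",(751,-103)),("elbow",(771,38)),("strainer",(376,168)),("light plug",(511,-131))):
    for k,A in(("then",np.load("topP.npy")),("now",P)):
        q=A[(np.hypot(A[...,0]-c[0],A[...,1]-c[1])<50)&(A[...,2]>(8 if n!="light plug" else 40))];print(n,k,len(q),q.mean(0).round(1))
E
```

```text
17.95 [554.7006 210.8938 137.8005] [ 0.0001 -0.0001 -1.    ] [-1.0367 -0.1288 -6.9172] 24.571602449280366
foot z [ 95.0435 134.6302]
foot axis [555.1279 210.0452] 173 res 1.0921885118948311
foot dist 100.07412576676818 lateral 2.645987301157458
tcp dist 100.23300150452675 lateral 1.7091888176244545
light plug top z 105.85529598380494
gauge then 715 [ 753.  -102.6   27. ]
gauge now 712 [ 753.2 -102.7   26.9]
elbow then 337 [781.   40.2  23.7]
elbow now 338 [781.2  40.2  23.7]
strainer then 310 [375.8 167.7  51.4]
strainer now 600 [360.8 184.6 302.7]
light plug then 266 [ 510.4 -131.2   73.4]
light plug now 264 [ 510.  -129.2   73.6]
```

```bash
python3 -c "
from bench import arm; print(arm.job_done())"
```

```text
the job is handed in; nothing more can be done
None
```

I lifted the left plug clear and weighed it at about 7.3 N (about 740 g), then set it back. I did the same with the right one, which weighed about 3.4 N (about 350 g). The left plug is the solid one, so I took it to the inspection camera, held it upright there and handed the job in at about 18 s.

**Final hold:**
- The plug axis is about 100 mm from the lens face, tilted under 1 mrad, with its middle at about z = 140 mm. The grip is steady, reading about 7 N.
- The top and scene cameras disagreed by about 4 mm on the sideways position, so I split the difference. The scene camera still shows the plug 2–3 mm off the lens axis.

**Everything else:**
- The light plug stands in its own nest. It moved about 2 mm when I set it back, which is within the bore's slack.
- The gauge and elbow did not move, by top-view depth before and after.
- The arm hid the strainer in the last top-view check, so that number is no use. The scene picture shows it standing with no sign of having moved, and the gripper never went near it.
- Setting the heavy plug back the first time gave a brief 32 N reading at the wrist. That was the highest force I saw, under both the 40 N and 120 N limits.

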